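Free the ratchet pawl and push the press lever down

TASK

Bring the green block press down onto the white round board lying in it: first press the red pawl tab down with the fingers so that the pawl tips out of the ratchet teeth, then push the orange lever paddle down until the black pad lies flat on the board. Only touch and push: lift or carry nothing, and leave the board and all the loose things on the table where they are. Finish with the lever left down and the pawl left tipped out.

Things in the scene. Friction and masses are not known exactly. Their poses are not given: they have to be found in the camera images.
- press: Green bench-top block press, bolted to the table. Origin on the table under the lever's hinge, z up. Base plate 350 x 150 x 15 mm, from 205 mm on -x to 145 mm on +x of the origin. Its x axis points from the hinge towards the pawl; the lever reaches out from the hinge to -x. The lever's hinge axis and the pawl's pivot axis both run along y, in the mid-plane y = 0 (pivot at x = +62 mm, 133 mm up). Highest part of the pawl side 160 mm.
- pawl (a joint): Angle of the red pawl, 0 (nose fully in the ratchet wheel) to 0.4 rad (stop), growing as its tab goes down. It starts at 0 to 0.06. Above about 0.2 the nose is clear of the teeth. No spring: it turns stiffly (about 3 N at the tab) and stays where it is left. While it is in, the wheel lets the lever sink only a few degrees and then blocks it.
- pawl_tab (a point): Centre of the top face of the red pawl's tab, a flat plate 36 mm (press x) by 42 mm (press y), 8 mm thick, at press x = +117 mm, about 158 mm above the table with the pawl in. 55 mm from the pawl's pivot; it moves down about 22 mm over the full travel. Free space below and above it.
- lever (a joint): Angle of the lever: 0 is raised 0.62 rad (36 degrees) above level, growing as it goes down; 0.62 is level. The pad meets the board at about 0.62; the hinge's own stop is at 0.67. It starts at 0 to 0.06. A stiff hinge: the lever stays where it is left and, with the pawl out, needs about 3 to 6 N down on the paddle.
- lever_paddle (a point): Centre of the top face of the lever's orange paddle, 60 mm along the lever, 90 mm across it, 18 mm thick. It lies 235 mm from the hinge along the lever and 9 mm above the lever's centre line, on the side facing up; about 230 mm above the table at the start and 94 mm when the lever is level.
- lever_hinge (a point): Point on the lever's hinge axis in the press's mid-plane, 85 mm above the press's origin. The paddle moves on an arc about it, in the press's vertical x-z plane.
- board: White round painting board, 124 mm across, 15 mm thick, loose on the press's steel bed 25 mm above the table, centred 125 mm from the hinge below the lever's black pad (80 mm across). Origin at the centre of its underside. Must stay there.
- cup: Clear plastic cup, 68 mm across, 85 mm high, open, loose, standing beside the press on the robot's side. Origin at the centre of its underside. Leave alone.
- ink_jar: Blue jar with black cap, 60 mm across, 60 mm high, loose, beyond the press. Origin at the centre of its underside. Leave alone.
- roller: Ink roller lying on the table beyond the press: black roll 32 mm thick, 80 mm wide, wooden handle; 166 mm long in all. Origin on the table under the roll's middle; the handle points to its -x. Leave alone.
- paint_yellow: Yellow paint bottle, 64 mm across, 170 mm high, standing on the left. Origin at the centre of its underside. Leave alone.
- paint_white: White paint bottle, 64 mm across, 170 mm high, standing on the left. Origin at the centre of its underside. Leave alone.
- palette_knife: Palette knife lying on the table on the right, handle to its -x. Leave alone.

How it is judged:
On the way, in this order (a step that is already met when the one before it is completed fails the run):
1. the pawl is pressed out of the teeth while the lever is still up (value of joint pawl above 0.2 rad and value of joint lever below 0.2 rad), for 0.1 s.
2. the lever is pushed down until the pad lies on the board (value of joint lever above 0.6 rad), for 0.1 s.
At the end, for the whole second after the job is handed in: The lever is down at rest with the pad on the board (lever above 0.60 rad), the pawl is still tipped out (above 0.2 rad), the board lies within 12 mm of where it was (value of joint lever above 0.6 rad and value of joint pawl above 0.2 rad and velocity of joint lever below 0.05 rad/s and distance of board from where it was at the start of the episode below 0.012 m); the robot touches nothing.
It fails at once if the press is pushed with the arm or the gripper's body instead of the fingers (over 5 N) (contact force between the arm and press above 5 N).
It fails at once if the board is shifted or lifted by more than 12 mm (distance of board from where it was at the start of the episode above 0.012 m).
It fails at once if a bystander is moved or lifted by more than 20 mm (distance of any of cup, ink_jar, roller, paint_yellow, paint_white, palette_knife from where it was at the start of the episode above 0.02 m).
It also fails if it takes over 42 s, if anything falls off the work surface, if the arm or the gripper's body presses on something with over 40 N, if the wrist force passes 120 N, or if a joint passes its speed limit or range.

ROBOT

A 6-joint arm with a two-finger parallel gripper is mounted at the origin on the work surface. World frame = base frame: x ahead of the robot, y to its left, z up, the work surface at z = 0. Lengths are in m, angles in rad, forces in N, time in s.
With the tool pointing down it reaches from about 0.325 to 0.775 m from the base axis. Payload 5.5 kg.
Tool frame: the origin (TCP) lies between the finger pads; the fingertips stand 8 mm ahead of it and the grasp point (between the pads) lies 11 mm behind it (tcp_to_tips is the distance from the TCP to the fingertips, in m); z points along the fingers, y is the line along which they close (so a half turn about z gives the same grasp; the last joint's range is limited). The gripper opens to 88 mm and grips with 3 to 60 N. Pads are 20 mm wide; open, the fingers measure 115 mm over their backs; the gripper's body (75 mm by 178 mm) begins 61 mm behind the grasp point.
Start: joints at [1.184, 0.091, 1.231, -0, 1.82, -0.057], TCP at [0.194, 0.568, 0.231] pointing down, gripper open.
Joint ranges: [-2.87, 2.87], [-0.86, 2.18], [0.17, 2.46], [-1.51, 4.65], [0.06, 2.69], [-2.65, 2.65]. Speed limits (rad/s): [2.57, 2.57, 3.01, 3.14, 3.14, 3.14].

INTERFACE

Orientations are given as a unit quaternion [w, x, y, z].
In Python, from bench import * gives the robot as it stands. Calls block until the motion is done:
- move_to(position, orientation): joint-space move of the TCP to a pose.
- move_l(position, speed=0.15, orientation=None): straight line of the TCP; orientation=None keeps the orientation; speed is the mean speed in m/s.
- movej(angles): joint-space move.
- gripper_open() and close(): open the fingers fully, or close them until they stop; the grip force is fixed at half the most.
- hold(seconds).
- inverse_kinematics(position, orientation): joint angles nearest the present ones, or None.
- state(): the state.
- get_image(name): name is "scene" or "top" or "wrist"; returns a dict with "frame" (400x640x3 uint8, blue, green, red), "depth" (400x640 float32, m along the optical axis (not along the pixel's ray), 0 where there is no reading), "camera_matrix" (3x3 intrinsics, pixels), "k1" (the pictures are not rectified: a ray, as slopes to the right and down, at radius r is drawn at 1 + k1 r^2 times it, then the intrinsics apply), "view" (4x4, takes a point from world to camera coordinates). Camera axes: x right, y up, looking along -z (the intrinsics and any distortion apply to the point x, -y, -z); pixel columns grow to the right and rows downward; lengths in m; the calibration is good to about 2 mm. A picture is of the moment at which its call begins.
A pose or a line that the arm cannot do raises IKError and nothing moves.
- job_done(): hands the job in; it is judged then, once.
The state is a dict: "time": time; "joint_pos": joint angles; "dq": joint speeds; "joint_torque": joint torques, N m; "ee_pos": TCP position; "ee_rot": TCP orientation; "ft_force": force on the tool from outside, world axes, zero at the start; "moment": the same for the moment, N m; "finger_gap": finger opening in m; "finger_force": force on a finger pad.
Only numpy, scipy, OpenCV 4.12 (cv2) and the standard library are available. Lean on these libraries where they do the work, as an engineer would, in place of code of your own. Each camera call takes 0.05 s, during which the arm holds its last target. There are 200 camera calls.

## Working session

There is one attempt and no reset: what is moved stays moved. The work goes in short steps, each a Python script; the robot and the scene stay as the last script left them, time stands still between calls to the robot, and variables do not carry over. Pictures are saved under pics/ and viewed, at most 10 in all, crops included, and the job is handed in when it is done.

```bash
mkdir -p pics
cat > h.py <<'E'
from bench import *
import numpy as np, cv2
def world(im, u, v, d):
    K=im["camera_matrix"]; k1=im["k1"]
    x=(np.asarray(u,float)-K[0,2])/K[0,0]; y=(np.asarray(v,float)-K[1,2])/K[1,1]
    a,b=x,y
    for _ in range(20):
        s=1+k1*(a*a+b*b); a,b=x/s,y/s
    p=np.stack([a*d,-b*d,-np.ones_like(a)*d,np.ones_like(a)],-1)
    return (p@np.linalg.inv(im["view"]).T)[...,:3]
E
python3 - <<'E'
from h import *
import pickle
for n in("scene","top"):
    im=get_image(n); pickle.dump(im,open(n+".pkl","wb")); cv2.imwrite(f"pics/{n}0.png",im["frame"])
    print(n,(im["depth"]>0).mean(),np.linalg.inv(im["view"])[:3,3])
s=state();print(s["time"],s["ee_rot"],s["ft_force"],s["finger_gap"])
E
```

```text
scene 0.9958203125 [1.43934418 0.4691358  0.80797966]
top 0.99620703125 [ 0.34408599 -0.01808594  1.40941456]
0.1 [-1.97145903e-04  1.64152127e-01  9.86434656e-01 -8.42515811e-04] [0.18558321 0.65802137 0.88350435] 0.08761914528602298
```

View pics/scene0.png

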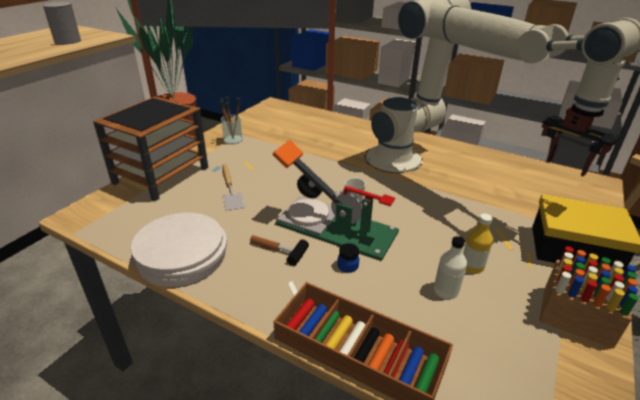

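View pics/top0.png

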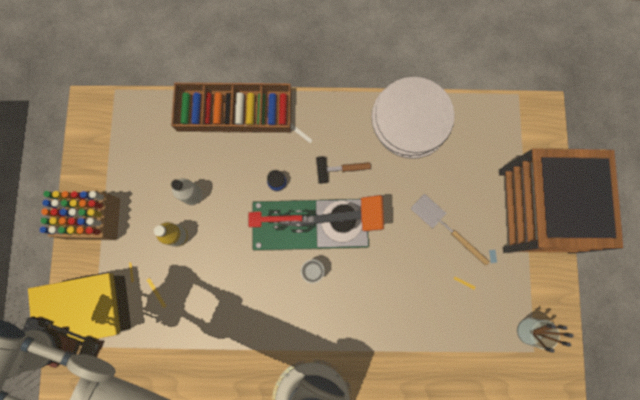

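The top view shows the red tab at about (254,219), the orange paddle at (373,213) and the cup at (313,269). Press +x points to image left, which is world +y. I'll locate the tab and paddle by colour and depth next.

Run:
```python
from h import *
import pickle
R={"top":{"red":(245,205,330,232),"or":(355,190,390,235),"gr":(245,190,375,256)},"scene":{"red":(340,180,400,210),"or":(270,135,306,170),"gr":(270,190,405,260)}}
for n in("top","scene"):
    im=pickle.load(open(n+".pkl","rb")); hsv=cv2.cvtColor(im["frame"],cv2.COLOR_BGR2HSV).astype(int)
    H,S,V=hsv[...,0],hsv[...,1],hsv[...,2]
    M={"red":((H<5)|(H>172))&(S>150)&(V>80),"or":(H>=5)&(H<14)&(S>170)&(V>110),"gr":(H>55)&(H<90)&(S>80)}
    for k,m in M.items():
        x0,y0,x1,y1=R[n][k]; z=np.zeros_like(m); z[y0:y1,x0:x1]=m[y0:y1,x0:x1]
        v,u=np.nonzero(z); P=world(im,u,v,im["depth"][v,u])
        print(n,k,len(u),"med",np.median(P,0).round(4),"p2",np.percentile(P,3,axis=0).round(3),"p98",np.percentile(P,97,axis=0).round(3))
        if k=="gr":
            q=P[(P[:,2]>.008)&(P[:,2]<.022)]; print("  base",cv2.minAreaRect(q[:,:2].astype(np.float32)), np.percentile(q,[1,99],axis=0).round(3))
        if k=="red" :
            q=P[P[:,1]>np.percentile(P[:,1],97)-.03]; print("  tab",np.median(q,0).round(4),np.percentile(q,[3,97],axis=0).round(4))
            print("  rect",cv2.minAreaRect(P[:,:2].astype(np.float32)))
        if k=="or":
            print("  rect",cv2.minAreaRect(P[:,:2].astype(np.float32)))
```

```text
top red 358 med [0.5062 0.1369 0.1579] p2 [0.487 0.037 0.153] p98 [0.52  0.174 0.163]
  tab [0.5033 0.1593 0.1577] [[0.4845 0.145  0.1533]
 [0.5202 0.175  0.1619]]
  rect ((0.46342384815216064, 0.0557548925280571), (0.2606194019317627, 0.10418006777763367), 53.53592300415039)
top or 666 med [ 0.5135 -0.1507  0.2259] p2 [ 0.474 -0.173  0.209] p98 [ 0.554 -0.127  0.239]
  rect ((0.44046714901924133, -0.11216981709003448), (0.07776062190532684, 0.25791025161743164), 62.469234466552734)
top gr 1037 med [0.4735 0.0811 0.0152] p2 [0.438 0.002 0.01 ] p98 [0.572 0.172 0.024]
  base ((0.505763053894043, 0.09009301662445068), (0.13932771980762482, 0.1837586611509323), 1.8763086795806885) [[ 0.438 -0.003  0.009]
 [ 0.575  0.18   0.021]]
scene red 255 med [0.5108 0.1285 0.1548] p2 [0.487 0.037 0.144] p98 [0.525 0.177 0.157]
  tab [0.51   0.163  0.1548] [[0.4886 0.1481 0.1521]
 [0.5259 0.1782 0.1573]]
  rect ((0.46129077672958374, 0.060098499059677124), (0.2564603090286255, 0.11412148177623749), 47.84598922729492)
scene or 425 med [ 0.524  -0.1457  0.2196] p2 [ 0.475 -0.17   0.202] p98 [ 0.562 -0.123  0.235]
  rect ((0.7631286978721619, 0.006106197834014893), (1.6376945972442627, 0.07993697375059128), 32.02622985839844)
scene gr 2221 med [0.5339 0.1032 0.0137] p2 [ 0.453 -0.064  0.009] p98 [0.588 0.185 0.107]
  base ((0.5167251825332642, 0.018897488713264465), (0.14733703434467316, 0.3433769643306732), 2.8089544773101807) [[ 0.442 -0.121  0.008]
 [ 0.591  0.189  0.02 ]]
```

```bash
cat >> h.py <<'E'
Q=[0,.7071068,.7071068,0]
def down(p, zmax_travel, flim, step=.003):
    p=np.array(p,float); f0=state()["ft_force"][2]; log=[]
    for i in range(int(round(zmax_travel/step))):
        p[2]-=step; move_l(p.tolist(),speed=.05)
        s=state(); f=s["ft_force"][2]-f0; log.append((round(s["ee_pos"][2]-.008,4),round(f,1)))
        if f>flim: break
    print(log); return p
E
python3 - <<'E'
from h import *
print(inverse_kinematics([.506,.161,.3],Q), inverse_kinematics([.514,-.15,.3],Q))
close()
move_l([.194,.568,.30],speed=.2)
move_to([.506,.161,.28],Q)
move_l([.506,.161,.178],speed=.12)
s=state();print(s["time"],s["ee_pos"],s["finger_gap"],s["ft_force"])
im=get_image("scene");cv2.imwrite("pics/s1.png",cv2.resize(im["frame"][100:280,220:460],None,fx=3,fy=3))
E
```

```text
[ 2.43978361e-01 -6.89635744e-02  1.26830221e+00 -4.44089210e-16
  1.94225402e+00  2.43978361e-01] [-3.47485447e-01 -5.71398707e-02  1.25697812e+00 -4.44089210e-16
  1.94175441e+00 -3.47485447e-01]
4.8 [0.50638142 0.16116076 0.17911629] 0.0007251550546191069 [-0.32614844 -0.09492276  0.43935849]
```

View pics/s1.png

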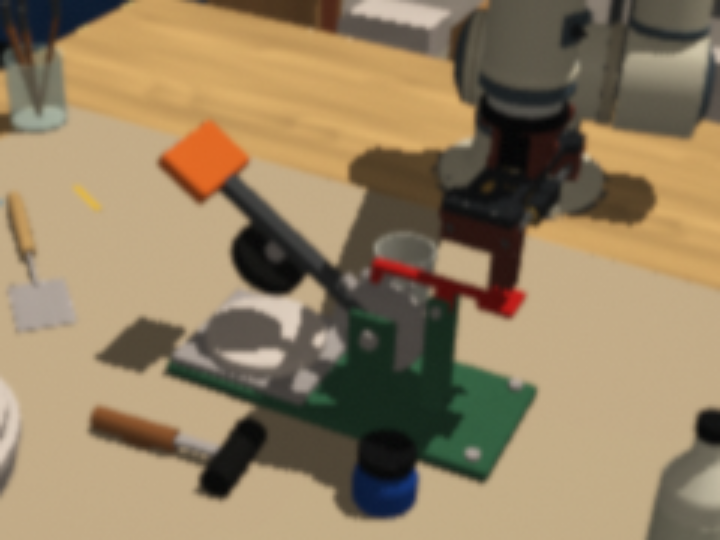

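The closed fingers at about (508,270) in the crop stand right above the red tab at (505,298), and the lever is still up. I'll press the tab.

Run:
```python
from h import *
p=down([.506,.161,.178],.042,25)
hold(.15); print(state()["ee_pos"],state()["ft_force"])
p[2]=.20; move_l(p.tolist(),speed=.12)
p[2]=.32; move_l(p.tolist(),speed=.25)
move_to([.512,-.10,.32],Q)
import pickle
im=get_image("top"); pickle.dump(im,open("top2.pkl","wb"))
im=get_image("scene");cv2.imwrite("pics/s2.png",cv2.resize(im["frame"][100:280,220:460],None,fx=3,fy=3)); pickle.dump(im,open("scene2.pkl","wb"))
print(state()["time"])
for n in("scene","top"):
    im=pickle.load(open(n+"2.pkl","rb")); hsv=cv2.cvtColor(im["frame"],cv2.COLOR_BGR2HSV).astype(int);H,S,V=hsv[...,0],hsv[...,1],hsv[...,2]
    v,u=np.nonzero(((H<5)|(H>172))&(S>150)&(V>80)); P=world(im,u,v,im["depth"][v,u])
    q=P[(abs(P[:,0]-.506)<.03)&(abs(P[:,1]-.162)<.012)&(P[:,2]<.18)]; print(n,len(q),np.median(q,0))
```

```text
[(np.float64(0.1671), np.float64(0.5)), (np.float64(0.1637), np.float64(0.8)), (np.float64(0.1606), np.float64(0.2)), (np.float64(0.1579), np.float64(0.2)), (np.float64(0.1553), np.float64(2.8)), (np.float64(0.1525), np.float64(3.4)), (np.float64(0.1494), np.float64(4.0)), (np.float64(0.1463), np.float64(4.4)), (np.float64(0.1433), np.float64(4.3)), (np.float64(0.1405), np.float64(5.4)), (np.float64(0.14), np.float64(14.1)), (np.float64(0.1395), np.float64(24.6)), (np.float64(0.1392), np.float64(35.0))]
[0.50665071 0.1624323  0.14717724] [-12.10618081   4.35899718  34.13898428]
10.6583
scene 87 [0.50811307 0.16300254 0.13370615]
top 112 [0.50338124 0.16215607 0.13580388]
```

View pics/s2.png

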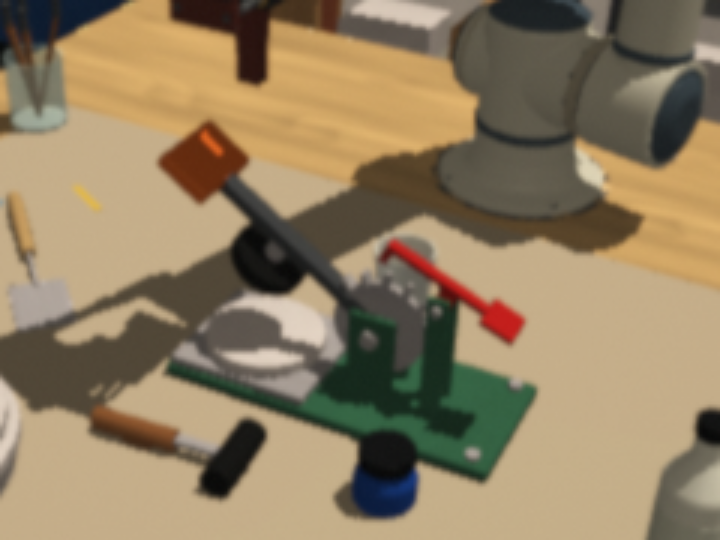

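The pawl is fully out: the tab at (503,320) is down about 22 mm and the nose is clear of the wheel. The lever is still up. Next I'll push the paddle along its arc with a force check.

Run:
```python
from h import *
Hp=np.array([.509,.043,.085])
def tcp(a,lift=0):
    s=.235*np.cos(a)-.009*np.sin(a)-.010; z=.235*np.sin(a)+.009*np.cos(a)
    return [Hp[0]+.027*s,Hp[1]-s,Hp[2]+z+.008+lift]
move_l(tcp(.6,.05),speed=.2); move_l(tcp(.6,.012),speed=.1)
f0=state()["ft_force"].copy() if hasattr(state()["ft_force"],"copy") else np.array(state()["ft_force"])
a=.6; log=[]
while a>-.09:
    a-=.04 if a>.1 else .012
    move_l(tcp(a),speed=.05)
    s=state(); f=np.array(s["ft_force"])-f0; log.append([round(a,3),round(s["ee_pos"][2]-.008,3)]+f.round(1).tolist())
    if f[2]>25: break
print(*log,sep="\n"); print(state()["time"])
import pickle
im=get_image("scene");cv2.imwrite("pics/s3.png",cv2.resize(im["frame"][100:280,220:460],None,fx=3,fy=3))
```

```text
[0.56, np.float64(0.217), 0.1, 0.3, -0.4]
[0.52, np.float64(0.209), -0.4, -0.1, 0.3]
[0.48, np.float64(0.201), 0.3, 0.6, -0.7]
[0.44, np.float64(0.193), 0.2, 0.2, 0.5]
[0.4, np.float64(0.184), -0.2, 0.1, 0.1]
[0.36, np.float64(0.176), -0.8, 0.9, 0.3]
[0.32, np.float64(0.167), 0.0, -0.1, -0.7]
[0.28, np.float64(0.158), 0.1, -0.4, -0.9]
[0.24, np.float64(0.149), 0.4, -0.1, -0.4]
[0.2, np.float64(0.14), 0.6, -0.3, -1.0]
[0.16, np.float64(0.131), 0.5, 0.2, -1.5]
[0.12, np.float64(0.121), -0.4, 0.1, -0.9]
[0.08, np.float64(0.112), 0.2, -1.3, -1.3]
[0.068, np.float64(0.11), 0.4, -0.5, 0.3]
[0.056, np.float64(0.107), 0.5, -0.5, 0.3]
[0.044, np.float64(0.104), 0.8, -0.2, 0.0]
[0.032, np.float64(0.101), 1.3, 0.3, 0.4]
[0.02, np.float64(0.098), 1.2, -0.8, 1.2]
[0.008, np.float64(0.096), 1.5, -0.1, 0.2]
[-0.004, np.float64(0.094), -0.5, 0.6, 5.4]
[-0.016, np.float64(0.093), -6.1, 3.3, 16.4]
[-0.028, np.float64(0.093), -11.4, 6.0, 28.1]
18.5083
```

View pics/s3.png

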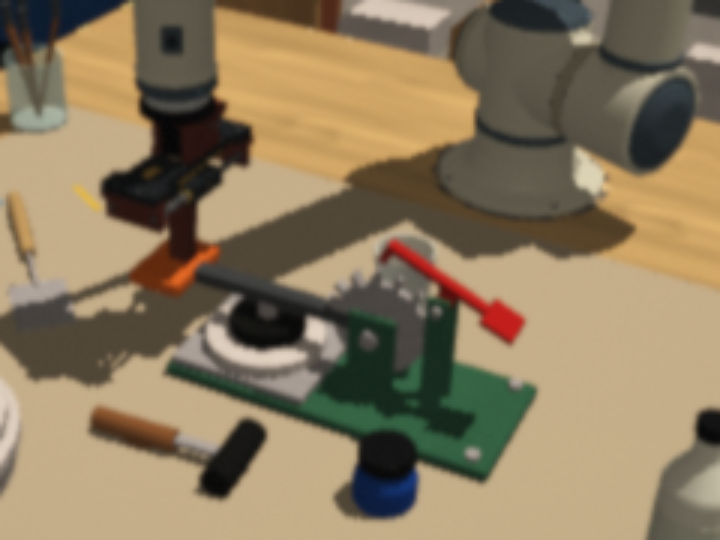

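The lever is level, with the paddle at (175,265), the pad on the board, the pawl still out and the board in place. I'll retract and check that it stays.

Run:
```python
from h import *
hold(.2)
p=np.array(state()["ee_pos"]); 
for dz,v in((.02,.05),(.15,.15)): move_l([p[0],p[1],p[2]+dz],speed=v)
hold(.3)
move_l([p[0]-.08,p[1]-.12,p[2]+.15],speed=.2); hold(.3)
im=get_image("scene");cv2.imwrite("pics/s4.png",cv2.resize(im["frame"][100:280,220:460],None,fx=3,fy=3))
for n in("scene","top"):
    im=get_image(n); hsv=cv2.cvtColor(im["frame"],cv2.COLOR_BGR2HSV).astype(int);H,S,V=hsv[...,0],hsv[...,1],hsv[...,2]
    for k,m,c in(("red",((H<5)|(H>172))&(S>150)&(V>80),(.506,.162)),("or",(H>=4)&(H<14)&(S>170)&(V>80),(.515,-.19))):
        v,u=np.nonzero(m); P=world(im,u,v,im["depth"][v,u]); q=P[(abs(P[:,0]-c[0])<.03)&(abs(P[:,1]-c[1])<.012)&(P[:,2]<.25)]
        print(n,k,len(q),np.median(q,0) if len(q) else "")
print(state()["time"])
```

```text
scene red 85 [0.50910778 0.1626526  0.13435501]
scene or 74 [ 0.5151783  -0.18999322  0.09026586]
top red 114 [0.50356345 0.16184169 0.13565683]
top or 170 [ 0.51523295 -0.1905851   0.09343009]
22.0667
```

View pics/s4.png

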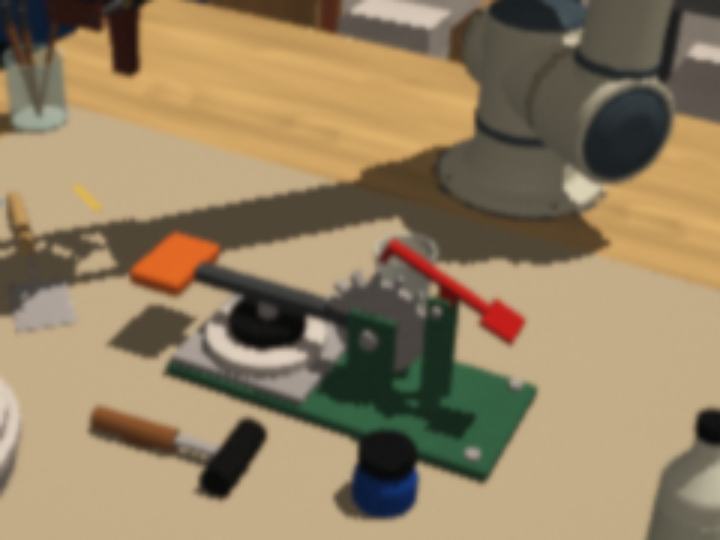

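The lever stayed down with its paddle at (175,262), about 93 mm high. The pawl is out, the board is in place and the arm is clear.

```bash
python3 -c "
from bench import *
print(job_done())"
```

```text
the job is handed in; nothing more can be done
None
```

I handed the job in after about 22 s of the 42 s allowed: the final pictures show the pawl tipped out, the lever down with the pad on the board, the board and nearby things in place, and the arm clear; no verdict was returned.

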